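# Move the carrier fence to its last notch

### The job

Close up the substrate-carrier cradle: squeeze the fence's release lever against its post, keep it squeezed while sliding the fence along to the last notch before the ribbed carrier box (not towards the amber jar), and let go so that the lever's tooth drops fully into that notch. Be gentle: never force the tooth hard against the rack, and leave the carrier and the jar standing where they are.

Things in the scene. Friction and masses are not known exactly. Their poses are not given: they have to be found in the camera images.
- cradle: Fixed grey base plate 170 (x) x 390 (y) x 15 mm on the bench, origin at the centre of its underside. The fence slides along its y axis. Its x axis points roughly back to the robot; along its edge away from the robot (x = -70 to -46 mm) runs a dark steel rack, top 31 mm above the bench, with five notches, each 11 mm wide along y: one in the middle, an inner and an outer one on either side.
- middle_notch (a point): Mouth of the middle notch, at cradle y = 0 (exact), level with the rack's top. The fence starts latched here.
- plus_notch (a point): Nominal mouth of the outer notch on the +y side, cradle y = +84 mm; the inner one is at +44 mm. NOT exact: this half of the rack was set by hand and clamped, so its real notches lie up to 10 mm off along y, either way (both by the same amount). Find the notch by feel or sight. It is the last notch before what stands at the +y end.
- minus_notch (a point): The same on the -y side: nominal outer notch at cradle y = -84 mm, inner one at -44 mm, both really up to 10 mm off along y, by their own amount. It is the last notch before what stands at the -y end.
- fence_grip (a point): Point midway between the outer faces of lever handle (cradle -x side) and post (+x side), 97 mm above the bench: squeeze them together here. The handle is a steel bar 12 mm thick, 34 mm long along y, at this height, 46 mm over handle and post when released. In line along y with the tooth. Nothing near it above 60 mm.
- post_face (a point): Outer (+x) face of the fence's fixed upright post (12 x 34 (y) mm, top 115 mm above the bench), at grip height; it does not give, only the handle moves. The aluminium fence, 40 mm long along y, about 0.6 kg, slides along cradle y with about 2 N friction and stops 98 mm either side of the middle.
- lever_tooth (a point): Lower tip of the lever's tooth, 8 mm wide along y, square-ended, pointing down from the lever's tail on the fence's -x side. It moves with the lever; fully home it is 8 mm below the rack's top.
- lever (a joint): Angle of the release lever (rad), hinged along cradle y 45 mm above the bench: 0 = released, tooth fully home in a notch (46 mm over handle and post); about 0.16 = tooth standing on the rack's top between notches (38 mm); 0.30 = squeezed to its stop, tooth 5 mm clear of the rack (30 mm). A spring returns it: at the handle about 7 N at 0, 10 N at 0.16, 12.5 N at 0.30.
- carrier: White ribbed substrate-carrier box with a clear lid, 84 x 64 (along the cradle's y) x 80 mm, about 0.35 kg, standing loose on one end of the cradle, about 152 mm from its middle; which end varies. Origin at the centre of its underside.
- jar: Amber glass jar with a black lid, 54 mm across, 70 mm tall, standing loose on the cradle's other end. Origin at the centre of its underside.
Things that resemble listed ones, but are neither listed nor needed, are in the scene too. Leave any red look-alike of the jar alone.

How it is judged:
On the way, in this order (a step that is already met when the one before it is completed fails the run):
1. the release lever is squeezed until its tooth is clear of the rack (value of joint lever above 0.2 rad), for 0.1 s.
2. the fence is brought past the inner notch towards the carrier with the tooth still raised (horizontal distance between fence_grip and carrier below 0.092 m and value of joint lever above 0.12 rad), for 0.05 s.
At the end, for the whole second after the job is handed in: The fence stands in the last notch before the carrier (fence grip point within 88 mm of the carrier's centre, seen from above), the lever is released with its tooth fully home (lever below 0.06 rad), and carrier and jar stand upright, at rest, within 12 mm of where they were (horizontal distance between fence_grip and carrier below 0.088 m and value of joint lever below 0.06 rad and angle between each of carrier, jar's own z axis and vertical below 0.1 rad and distance of each of carrier, jar from where it was at the start of the episode below 0.012 m and linear speed of carrier below 0.01 m/s); the robot touches nothing.
It fails at once if the tooth is forced against the rack with more than 30 N (contact force between lever and cradle above 30 N).
It fails at once if the carrier is shoved more than 12 mm or tipped (distance of carrier from where it was at the start of the episode above 0.012 m or angle between carrier's own z axis and vertical above 0.2 rad).
It fails at once if the jar is shoved more than 12 mm or tipped (distance of jar from where it was at the start of the episode above 0.012 m or angle between jar's own z axis and vertical above 0.2 rad).
It also fails if it takes over 45 s, if anything falls off the work surface, if the arm or the gripper's body presses on something with over 40 N, if the wrist force passes 120 N, or if a joint passes its speed limit or range.

### The arm

A 6-joint arm with a two-finger parallel gripper is mounted at the origin on the work surface. World frame = base frame: x ahead of the robot, y to its left, z up, the work surface at z = 0. Lengths are in m, angles in rad, forces in N, time in s.
With the tool pointing down it reaches from about 0.275 to 0.725 m from the base axis. Payload 15.9 kg.
Tool frame: the origin (TCP) lies at the very end of the fingers, on their centre line; the grasp point (between the pads) lies 19 mm behind it; z points along the fingers, y is the line along which they close (so a half turn about z gives the same grasp; the last joint's range is limited). The gripper opens to 85 mm and grips with 20 to 120 N. Pads are 22 mm wide; open, the fingers measure 114 mm over their backs; the gripper's body (76 mm by 85 mm) begins 54 mm behind the grasp point. The pads swing forward as they close: fully open they stand 13 mm farther back than shut.
Start: joints at [1.315, 0.213, -0.034, 1.323, 0, 1.571], TCP at [0.127, 0.484, 0.231] pointing down, gripper open.
Joint ranges: [-2.98, 2.98], [-0.74, 1.72], [-1.14, 1.35], [-2.1, 2.04], [-1.57, 1.44], [-3.14, 3.14]. Speed limits (rad/s): [1.89, 1.89, 2.39, 2.57, 3.14, 3.14].

### API

Orientations are given as a unit quaternion [x, y, z, w].
In Python, from station import r, monitor, viewer gives the robot as it stands. Calls block until the motion is done:
- r.move_to(position, orientation): joint-space move of the TCP to a pose.
- r.move_straight(position, attitude=None, rate=0.15, stop_force=None): straight line of the TCP; attitude=None keeps the orientation; rate is the mean speed in m/s. With stop_force (N) it stops when the force on the tool has changed by that much, and returns True; else False.
- r.move_joints(angles): joint-space move.
- r.gripper_open() and r.close_gripper(strength=None): open the fingers fully, or close them until they stop; strength is the grip in N (None keeps the last).
- r.sleep(seconds).
- r.inverse_kinematics(position, orientation): joint angles nearest the present ones, or None.
- monitor.get_obs(): the state.
- viewer.camera(name): name is "scene" or "top" or "wrist"; returns (picture, depth): 384x512x3 uint8, red, green, blue; 384x512 float32, m along the optical axis (not along the pixel's ray), 0 where there is no reading.
- viewer.camera_params(name): a dict with "camera_matrix" (3x3 intrinsics, pixels), "dist" ([k1, k2, p1, p2, k3] as OpenCV has them; the pictures are not rectified), "extrinsics" (4x4, takes a point from camera to world coordinates); the wrist camera has in their place "mount" (4x4, takes a point from camera to tool coordinates, whose origin is the TCP and whose axes are the flange's). Camera axes: x right, y up, looking along -z (the intrinsics and any distortion apply to the point x, -y, -z); pixel columns grow to the right and rows downward; lengths in m; the calibration is good to about 2 mm. A picture is of the moment at which its call begins: read the wrist's pose just before it. camera_params takes no time and is no camera call.
A pose or a line that the arm cannot do raises r.IKError and nothing moves.
- r.hand_in(): hands the job in; it is judged then, once.
The state is a dict: "clock": time; "joint_pos": joint angles; "qvel": joint speeds; "effort": joint torques, N m; "tool_pos": TCP position; "eef_rot": TCP orientation; "force": force on the tool from outside, world axes, zero at the start; "moment": the same for the moment, N m; "width": opening from 0.0 (shut) to 1.0 (fully open); "finger_force": force on a finger pad.
Only numpy, scipy, OpenCV 4.12 (cv2) and the standard library are available. Lean on these libraries where they do the work, as an engineer would, in place of code of your own. Each camera call takes 0.05 s, during which the arm holds its last target. There are 200 camera calls.

## Working session

There is one attempt and no reset: what is moved stays moved. The work goes in short steps, each a Python script; the robot and the scene stay as the last script left them, time stands still between calls to the robot, and variables do not carry over. Pictures are saved under pics/ and viewed, at most 10 in all, crops included, and the job is handed in when it is done.

```bash
ls; mkdir -p pics; python3 - <<'E'
from station import r, monitor, viewer
import cv2, numpy as np, pickle
o=monitor.get_obs(); print(o['clock'],o['tool_pos'],o['eef_rot'],o['width'])
D={}
for n in ("scene","top"):
    p,d=viewer.camera(n); c=viewer.camera_params(n); D[n]=(p,d,c)
    print(n,np.round(c['extrinsics'],3).tolist(),np.round(c['camera_matrix'],1).tolist(),c['dist'])
    cv2.imwrite(f'pics/{n}0.png',cv2.cvtColor(p,cv2.COLOR_RGB2BGR))
pickle.dump(D,open('d0.pkl','wb'))
im=np.vstack([cv2.imread('pics/scene0.png'),cv2.imread('pics/top0.png')])
cv2.imwrite('pics/both0.png',cv2.resize(im,None,fx=.78,fy=.78))
E
```

```text
pics
0.0 [0.12642207 0.48339728 0.23081733] [ 1.27551578e-01  9.91831780e-01 -5.55335953e-04 -7.77829958e-05] 1.0049470842373445
scene [[0.416, -0.78, 0.468, 1.078], [0.909, 0.349, -0.226, -0.218], [0.014, 0.519, 0.854, 1.07], [0.0, 0.0, 0.0, 1.0]] [[497.7, 0.0, 264.2], [0.0, 497.7, 185.7], [0.0, 0.0, 1.0]] [0.00521198 0.         0.         0.         0.        ]
top [[-0.002, 0.99, -0.141, 0.467], [-1.0, 0.001, 0.022, 0.063], [0.021, 0.141, 0.99, 0.766], [0.0, 0.0, 0.0, 1.0]] [[415.2, 0.0, 247.7], [0.0, 415.2, 192.7], [0.0, 0.0, 1.0]] [-0.09296504  0.          0.          0.          0.        ]
```

View pics/top0.png

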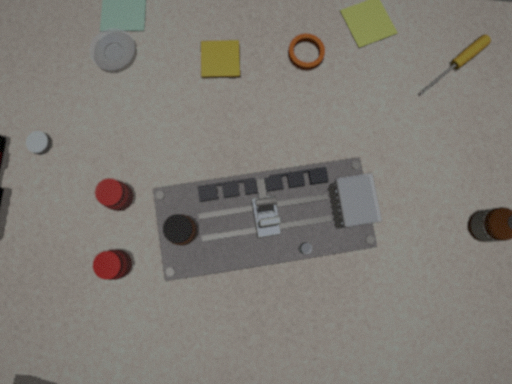

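View pics/scene0.png

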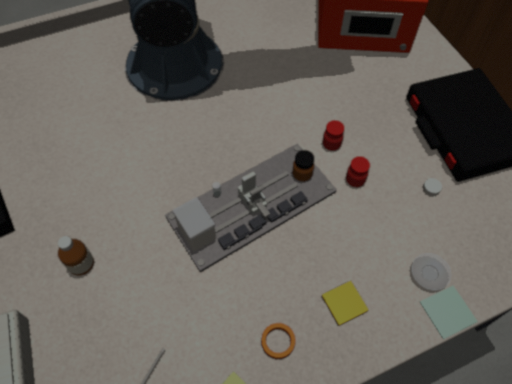

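The top view shows the cradle at about (265,218), fence at (267,216), rack along its far edge (y≈170–195), carrier at (357,200) on the right end and the jar's black lid at (180,230) on the left end. Lookalikes are the red jars (113,193) and (111,264), the amber bottle (495,224) off the plate, and a grey knob (307,248). The scene view agrees: fence (252,190), carrier (194,224), jar (303,165).

```bash
python3 - <<'E'
import cv2, pickle
D=pickle.load(open('d0.pkl','rb'))
t=cv2.cvtColor(D['top'][0],cv2.COLOR_RGB2BGR)[155:285,145:390]
cv2.imwrite('pics/topc.png',cv2.convertScaleAbs(cv2.resize(t,None,fx=3.2,fy=3.2,interpolation=cv2.INTER_CUBIC),alpha=1.5))
E
```

```text
(no output)
```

View pics/topc.png

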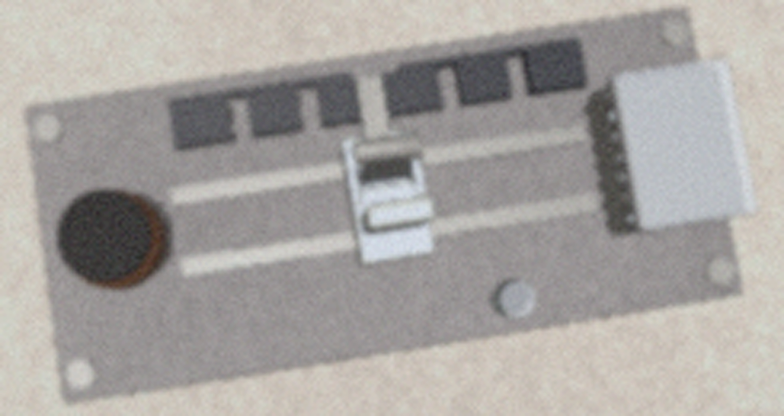

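The crop shows lever handle (390,150) on the far side, post (398,213) on the near side, tooth tail in the middle notch (372,100), right-hand notches near (447,88) and (516,75), and the carrier at the right end, which is the cradle's +y end. I'll turn those into coordinates, using depth as a check.

```bash
cat > h.py <<'E'
import cv2, numpy as np
def ray(px,c,T):
    p=cv2.undistortPoints(np.float64(px).reshape(-1,1,2),np.float64(c['camera_matrix']),np.float64(c['dist'])).reshape(-1,2)
    d=np.c_[p[:,0],-p[:,1],-np.ones(len(p))]@T[:3,:3].T
    return T[:3,3],d
def onplane(px,z,c,T=None):
    T=c['extrinsics'] if T is None else T
    o,d=ray(px,c,np.array(T)); return o+d*((z-o[2])/d[:,2])[:,None]
def cloud(depth,c,T=None):
    T=np.array(c['extrinsics'] if T is None else T)
    v,u=np.mgrid[:depth.shape[0],:depth.shape[1]]
    o,d=ray(np.c_[u.ravel(),v.ravel()],c,T)
    P=o+d*depth.ravel()[:,None]; P[depth.ravel()<=0]=np.nan
    return P.reshape(*depth.shape,3)
E
python3 - <<'E'
import pickle
from h import *
D=pickle.load(open('d0.pkl','rb')); p,d,c=D['top']
f=lambda L:np.float64(L)/3.2+[145,155]-0.34
C=onplane(f([(27,105),(688,8),(742,292),(65,402)]),.015,c)
print('plate',C.round(4).tolist(),[np.linalg.norm(C[i]-C[i-1]).round(4) for i in range(4)])
o=C.mean(0)[:2]; ey=(C[1]-C[0]+C[2]-C[3])[:2]; ey/=np.linalg.norm(ey); ex=np.array([ey[1],-ey[0]])
print('origin',o,'ey',ey,'ex',ex)
loc=lambda P:np.c_[(P[:,:2]-o)@ex,(P[:,:2]-o)@ey].round(4).tolist()
print('notches',loc(onplane(f([(240,120),(310,108),(372,95),(447,88),(516,75)]),.031,c)))
print('handle,post',loc(onplane(f([(390,150),(398,213)]),.115,c)))
for n in D:
  p,d,c=D[n]; P=cloud(d,c); Q=P[...,:2]-o; X=Q@ex; Y=Q@ey; Z=P[...,2]
  ins=(abs(X)<.08)&(abs(Y)<.19)
  for nm,m in dict(plate=ins&(Z<.02)&(Z>.008),rack=ins&(Z>.026)&(Z<.036)&(X<-.03),top=ins&(Z>.1),carr=ins&(Z>.07)&(Y>.1),jar=ins&(Z>.06)&(Y<-.1)).items():
    print(n,nm,m.sum(),*[np.round(np.percentile(a[m],[1,50,99]),4) for a in (X,Y,Z)] if m.sum() else '')
E
```

```text
plate [[0.5829, 0.2197, 0.015], [0.641, -0.1638, 0.015], [0.4755, -0.1888, 0.015], [0.4156, 0.1941, 0.015]] [np.float64(0.1692), np.float64(0.3879), np.float64(0.1674), np.float64(0.3876)]
origin [0.52876588 0.01528979] ey [ 0.15222169 -0.98834637] ex [-0.98834637 -0.15222169]
notches [[-0.0552, -0.0741], [-0.056, -0.0344], [-0.0581, 0.0011], [-0.0557, 0.0435], [-0.0571, 0.0835]]
handle,post [[-0.0167, -0.001], [0.0147, -0.0021]]
scene plate 4798 [-0.079  -0.0056  0.079 ] [-0.1857 -0.0036  0.188 ] [0.0101 0.015  0.0198]
scene rack 948 [-0.0758 -0.0603 -0.0351] [-0.1111  0.0195  0.1751] [0.0262 0.0302 0.0351]
scene top 154 [-0.0274  0.0078  0.0183] [-0.0172 -0.0002  0.0161] [0.1002 0.1087 0.118 ]
scene carr 1099 [-0.0431 -0.0062  0.0397] [0.1212 0.1536 0.1837] [0.0711 0.0944 0.0986]
scene jar 359 [-0.0245 -0.0053  0.021 ] [-0.1733 -0.1477 -0.1281] [0.0606 0.0839 0.0888]
top plate 11760 [-0.0789  0.0236  0.079 ] [-0.1875 -0.0323  0.1831] [0.0117 0.0148 0.0197]
top rack 1575 [-0.0743 -0.0599 -0.0461] [-0.1114  0.013   0.1221] [0.0263 0.0304 0.0336]
top top 287 [-0.0251  0.0097  0.0197] [-0.0179 -0.0012  0.0157] [0.1003 0.1121 0.1169]
top carr 2013 [-0.0407  0.001   0.0418] [0.1209 0.15   0.1831] [0.0728 0.0948 0.0975]
top jar 673 [-0.0215  0.0013  0.0233] [-0.1728 -0.15   -0.1286] [0.0622 0.0846 0.0869]
```

```bash
cat >> h.py <<'E'
from scipy.spatial.transform import Rotation as R
O=np.array([.52877,.01529]); EY=np.array([.15222,-.98835]); EX=np.array([EY[1],-EY[0]])
def W(x,y,z): return np.r_[O+x*EX+y*EY,z]
def L(P): return np.c_[(P[...,:2]-O)@EX,(P[...,:2]-O)@EY,P[...,2]]
def quat(k):
    a=np.arctan2(*(EX*(-1)**(k+1))[::-1]); h=(np.pi/2+a)/2
    return [np.cos(h),np.sin(h),0,0]
E
python3 - <<'E'
from h import *
from station import r, monitor, viewer
c=viewer.camera_params('wrist'); print(np.round(c['mount'],3).tolist(),np.round(c['camera_matrix'],1).tolist(),c['dist'])
for k in (0,1):
  q=quat(k); print(k,q,R.from_quat(q).as_matrix()[:,1].round(3))
  for P in (W(.005,.04,.25),W(.005,0,.078),W(.005,.0835,.078)): 
    j=r.inverse_kinematics(P.tolist(),q); print(None if j is None else np.round(j,2))
E
```

```text
[[-0.002, 0.945, 0.326, 0.083], [1.0, 0.001, 0.0, -0.0], [-0.0, 0.326, -0.945, -0.143], [0.0, 0.0, 0.0, 1.0]] [[273.4, 0.0, 257.7], [0.0, 273.4, 192.2], [0.0, 0.0, 1.0]] [-0.03158869  0.          0.          0.          0.        ]
0 [np.float64(0.6510685471582366), np.float64(0.7590189371163694), 0, 0] [0.988 0.152 0.   ]
[-0.05  0.28  0.09  1.39  0.    1.37]
[ 0.03  0.34 -0.26  0.97  0.    1.45]
[-0.13  0.37 -0.22  0.98  0.    1.29]
1 [np.float64(0.7590189371163693), np.float64(-0.6510685471582367), 0, 0] [-0.988 -0.152  0.   ]
[-0.05  0.28  0.09  1.39  0.   -1.77]
[ 0.03  0.34 -0.26  0.97  0.   -1.7 ]
[-0.13  0.37 -0.22  0.98  0.   -1.85]
```

```bash
python3 - <<'E'
from h import *
from station import r, monitor, viewer
import pickle
q=[float(a) for a in quat(0)]; out=[]
r.move_to(W(-.02,.05,.23).tolist(),q)
for i,y in enumerate((.05,.10)):
  if i: r.move_straight(W(-.02,y,.23).tolist(),rate=.1)
  o=monitor.get_obs(); T=np.eye(4); T[:3,:3]=R.from_quat(o['eef_rot']).as_matrix(); T[:3,3]=o['tool_pos']
  p,d=viewer.camera('wrist'); c=viewer.camera_params('wrist'); out.append((p,d,c,T@np.array(c['mount'])))
  cv2.imwrite(f'pics/w{i}.png',cv2.cvtColor(p,cv2.COLOR_RGB2BGR))
  P=cloud(d,c,out[-1][3]); print(o['clock'],L(P[192:193,256]).round(4))
  l=L(P.reshape(-1,3)); m=(abs(l[:,1])<.05)&(l[:,2]>.1)&(l[:,2]<.13)&(abs(l[:,0])<.04)
  print('fence top pts',m.sum(),np.percentile(l[m],[1,50,99],axis=0).round(4).tolist() if m.any() else '')
  m=(l[:,1]>.1)&(l[:,2]>.088)&(l[:,2]<.11)&(abs(l[:,0])<.06); print('carr',m.sum(),np.percentile(l[m],[1,50,99],axis=0).round(4).tolist() if m.any() else '')
pickle.dump(out,open('w.pkl','wb'))
E
```

```text
2.4833 [[-0.0182  0.086   0.0223]]
fence top pts 868 [[-0.0258, -0.0175, 0.1001], [0.0075, -0.002, 0.1128], [0.0183, 0.0153, 0.1167]]
carr 3318 [[-0.0412, 0.1203, 0.0893], [-0.0003, 0.1475, 0.0953], [0.0406, 0.1815, 0.0969]]
3.1833 [[-0.0183  0.1225  0.0638]]
fence top pts 1010 [[-0.0265, -0.0176, 0.1002], [0.0072, -0.0015, 0.1123], [0.0182, 0.0151, 0.1166]]
carr 3913 [[-0.0414, 0.1204, 0.09], [-0.0006, 0.1491, 0.0953], [0.0403, 0.183, 0.0969]]
```

View pics/w0.png

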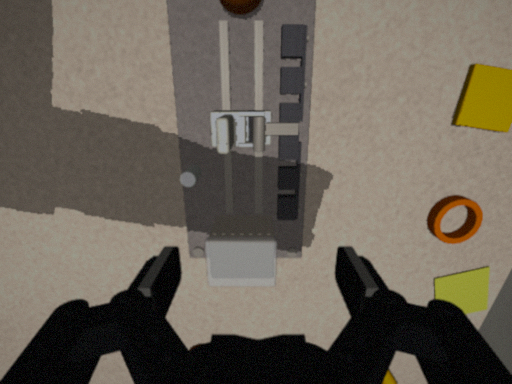

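View pics/w1.png

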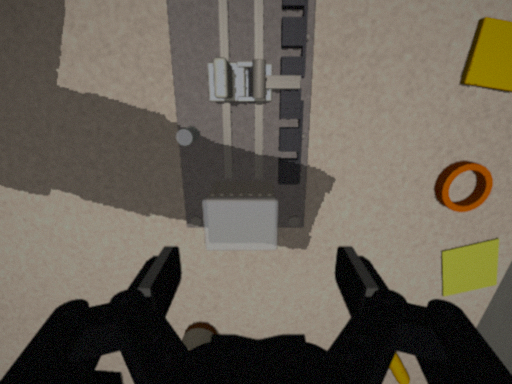

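Both wrist views show the fence (240,130)/(240,82), its tail bar running into the middle notch (283,129)/(285,82), and the two notches on the carrier side, at about (288,162),(288,192) in the first and (289,123),(289,154) in the second. The carrier lid is beyond them at (241,262)/(240,222). Next I'll take sub-pixel notch profiles.

```bash
python3 - <<'E'
from h import *
import pickle
w=pickle.load(open('w.pkl','rb')); D=pickle.load(open('d0.pkl','rb'))
views=[('w0',)+w[0],('w1',)+w[1],('top',)+D['top'][:3]+(D['top'][2]['extrinsics'],)]
ys=np.arange(-.12,.125,.0005)
def prof(p,c,T,xs,z,ys):
    T=np.array(T); K=np.float64(c['camera_matrix']); g=cv2.cvtColor(p,cv2.COLOR_RGB2GRAY); S=[]
    for x in xs:
        P=np.array([W(x,y,z) for y in ys]); q=(P-T[:3,3])@T[:3,:3]*[1,-1,-1]
        uv=cv2.projectPoints(q,np.zeros(3),np.zeros(3),K,np.float64(c['dist']))[0].reshape(-1,2).astype(np.float32)
        S.append(cv2.remap(g,uv[:,:1],uv[:,1:],cv2.INTER_LINEAR,borderValue=0)[:,0])
    return np.mean(S,0)
for n,p,d,c,T in views:
    s=prof(p,c,T,np.arange(-.066,-.049,.002),.031,ys)
    # notch: bright gap between dark blocks -> edges of half level
    for lo,hi in ((-.095,-.06),(-.055,-.02),(-.018,.018),(.025,.06),(.065,.1)):
        m=(ys>lo)&(ys<hi); a=s[m]; b=ys[m]
        if a.min()<1: print(n,lo,'off'); continue
        k=a.argmax(); base=np.percentile(a,25); h=(a[k]+base)/2
        i=k
        while i>0 and a[i]>h:i-=1
        j=k
        while j<len(a)-1 and a[j]>h:j+=1
        print(n,'edges',b[i].round(4),b[j].round(4),'mid',((b[i]+b[j])/2).round(4),'contrast',base.round(),a[k].round())
    l=L(cloud(d,c,T).reshape(-1,3)); m=(l[:,0]>-.066)&(l[:,0]<-.05)
    print(n,'z prof',[(int(y*1000),int(1000*np.nanmedian(l[m&(abs(l[:,1]-y)<.001),2]))) for y in np.arange(.03,.1,.002) if (m&(abs(l[:,1]-y)<.001)).any()])
    # handle/post at z: both outer faces & Y extents, from top-facing points
    for nm,lo,hi in (('handle',-.04,-.008),('post',.004,.03)):
        k=(l[:,0]>lo)&(l[:,0]<hi)&(abs(l[:,1])<.03)&(l[:,2]>.108)&(l[:,2]<.13)
        if k.any(): print(n,nm,k.sum(),np.percentile(l[k],[2,98],axis=0).round(4).tolist())
E
```

```text
w0 edges -0.0775 -0.0695 mid -0.0735 contrast 59.0 103.0
w0 edges -0.039 -0.03 mid -0.0345 contrast 60.0 104.0
w0 edges -0.0065 0.0085 mid 0.001 contrast 59.0 131.0
w0 edges 0.025 0.047 mid 0.036 contrast 29.0 67.0
w0 edges 0.079 0.0855 mid 0.0823 contrast 28.0 60.0
w0 z prof [(30, 31), (32, 310), (34, 310), (36, 306), (38, 292), (40, 273), (42, 276), (44, 272), (46, 272), (48, 271), (50, 268), (52, 264), (54, 262), (56, 262), (58, 258), (60, 259), (62, 30), (64, 31), (66, 31), (68, 31), (70, 30), (72, 31), (74, 31), (76, 31), (78, 31), (86, 15), (88, 15), (90, 20), (92, 30), (94, 31), (96, 31), (98, 31)]
w0 post 466 [[0.0069, -0.0173, 0.1109], [0.0183, 0.0143, 0.1167]]
w1 -0.095 off
w1 edges -0.037 -0.0295 mid -0.0332 contrast 56.0 98.0
w1 edges -0.01 0.005 mid -0.0025 contrast 58.0 134.0
w1 edges 0.0395 0.049 mid 0.0443 contrast 56.0 101.0
w1 edges 0.0785 0.0875 mid 0.083 contrast 31.0 102.0
w1 z prof [(30, 30), (32, 31), (34, 30), (36, 30), (38, 31), (40, 30), (42, 15), (44, 15), (46, 15), (48, 15), (50, 20), (52, 31), (54, 31), (56, 31), (58, 30), (60, 31), (62, 31), (64, 31), (6
[... 232 characters left out ...]
0.1166]]
top edges -0.078 -0.069 mid -0.0735 contrast 61.0 98.0
top edges -0.0395 -0.0295 mid -0.0345 contrast 60.0 95.0
top edges -0.0065 0.008 mid 0.0008 contrast 59.0 120.0
top edges 0.0395 0.0485 mid 0.044 contrast 53.0 94.0
top edges 0.079 0.0875 mid 0.0833 contrast 51.0 95.0
top z prof [(30, 30), (32, 30), (34, 30), (36, 30), (38, 30), (40, 30), (42, 13), (44, 15), (46, 15), (48, 14), (50, 15), (52, 30), (54, 30), (56, 30), (58, 32), (60, 29), (62, 30), (64, 31), (66, 30), (68, 31), (70, 30), (72, 30), (74, 30), (76, 30), (78, 30), (80, 30), (84, 14), (86, 14), (88, 14), (90, 18), (92, 30), (94, 30), (96, 30), (98, 30)]
top post 165 [[0.0081, -0.0173, 0.1106], [0.0196, 0.0151, 0.1168]]
```

```bash
python3 - <<'E'
from h import *
from station import r, monitor, viewer
def st(t):
    o=monitor.get_obs(); F=np.array(o['force']); print(t,'t',round(o['clock'],2),'tcp',L(np.array([o['tool_pos']])).round(4)[0],'F xyz(cradle)',(F[:2]@EX).round(1),(F[:2]@EY).round(1),F[2].round(1),'w',round(85*o['width'],1),'ff',np.round(o['finger_force'],1))
r.move_straight(W(.003,-.0012,.23).tolist(),rate=.15); st('above')
print(r.move_straight(W(.003,-.0012,.078).tolist(),rate=.12,stop_force=8)); st('down')
r.close_gripper(24); r.sleep(.2); st('closed')
p,d=viewer.camera('wrist'); cv2.imwrite('pics/g.png',cv2.cvtColor(p,cv2.COLOR_RGB2BGR))
E
```

```text
above t 4.08 tcp [ 0.0029 -0.0009  0.23  ] F xyz(cradle) -0.1 -0.1 -0.7 w 85.2 ff 0.0
False
down t 5.49 tcp [ 0.0026 -0.0011  0.0786] F xyz(cradle) 0.4 -0.8 0.7 w 84.9 ff 0.0
closed t 6.31 tcp [ 0.0032 -0.0011  0.0794] F xyz(cradle) 13.1 -0.2 26.2 w 31.7 ff 21.9
```

View pics/g.png

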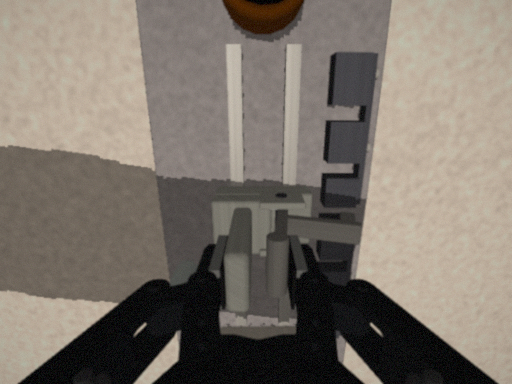

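Both fingers are on handle and post, and at 31.7 mm the lever is near its stop. I'll take off the side and vertical load, then slide.

```bash
cat > st.py <<'E'
from h import *
from station import r, monitor, viewer
def st(t):
    o=monitor.get_obs(); F=np.array(o['force']); print(t,'t',round(o['clock'],2),'tcp',L(np.array([o['tool_pos']])).round(4)[0],'F xyz(cradle)',(F[:2]@EX).round(1),(F[:2]@EY).round(1),F[2].round(1),'w',round(85*o['width'],1),'ff',np.round(o['finger_force'],1))
E
python3 - <<'E'
from st import *
r.move_straight(W(.0037,-.0012,.0790).tolist(),rate=.02); r.sleep(.1); st('relieved')
print(r.move_straight(W(.0037,.084,.0790).tolist(),rate=.04,stop_force=20)); r.sleep(.2); st('slid')
p,d=viewer.camera('wrist'); cv2.imwrite('pics/g2.png',cv2.cvtColor(p,cv2.COLOR_RGB2BGR))
E
```

```text
relieved t 6.71 tcp [ 0.004  -0.0011  0.0797] F xyz(cradle) 9.2 1.2 13.8 w 29.9 ff 31.3
False
slid t 9.19 tcp [0.0039 0.084  0.0797] F xyz(cradle) 8.5 -0.7 12.0 w 30.0 ff 30.6
```

View pics/g2.png

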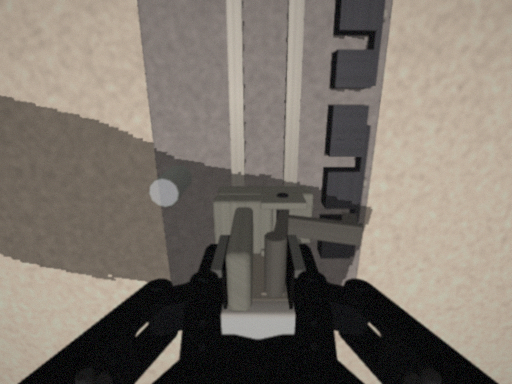

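Image g2 shows the fence moved with the gripper. The last block before the outer notch ends at about (342,208), just short of the tail bar at (330,225). In image g the block before the middle notch ended at about (342,207). I'll compare those edges in numbers.

```bash
python3 - <<'E'
from h import *
a,b=[cv2.imread(f'pics/{n}.png',0).astype(float) for n in('g','g2')]
for x0,x1 in ((324,332),(332,340),(340,350)):
  for n,i in(('g',a),('g2',b)):
    print(n,x0,i[190:226,x0:x1].mean(1).round().astype(int).tolist())
s=[cv2.imread(f'pics/{n}.png')[140:270,270:400] for n in('g','g2')]
cv2.imwrite('pics/cmp.png',cv2.convertScaleAbs(cv2.resize(np.hstack(s),None,fx=3,fy=3,interpolation=cv2.INTER_CUBIC),alpha=2))
E
```

```text
g 324 [58, 58, 53, 38, 36, 35, 34, 35, 35, 36, 35, 36, 34, 37, 38, 39, 39, 53, 69, 73, 75, 74, 62, 38, 22, 21, 20, 24, 34, 45, 53, 56, 66, 81, 86, 85]
g2 324 [50, 50, 50, 52, 48, 44, 34, 32, 34, 31, 33, 32, 34, 34, 34, 34, 36, 40, 50, 66, 74, 77, 76, 67, 45, 26, 20, 17, 28, 41, 52, 54, 62, 76, 84, 84]
g 332 [69, 68, 68, 61, 46, 39, 39, 39, 36, 37, 37, 36, 37, 35, 40, 36, 41, 50, 66, 72, 78, 77, 66, 42, 26, 20, 18, 20, 25, 38, 49, 52, 56, 71, 81, 85]
g2 332 [66, 66, 66, 66, 67, 63, 55, 49, 48, 44, 38, 38, 38, 38, 39, 35, 37, 41, 52, 70, 77, 77, 76, 68, 46, 26, 22, 20, 22, 30, 41, 50, 52, 63, 76, 84]
g 340 [66, 68, 68, 67, 62, 52, 39, 39, 37, 38, 35, 35, 36, 40, 39, 37, 41, 52, 69, 75, 75, 70, 60, 51, 51, 50, 52, 51, 51, 51, 51, 51, 52, 58, 71, 83]
g2 340 [67, 66, 67, 66, 67, 67, 66, 67, 67, 61, 52, 39, 37, 37, 38, 38, 36, 39, 50, 63, 71, 69, 63, 58, 50, 46, 46, 45, 45, 45, 51, 50, 52, 53, 61, 75]
```

View pics/cmp.png

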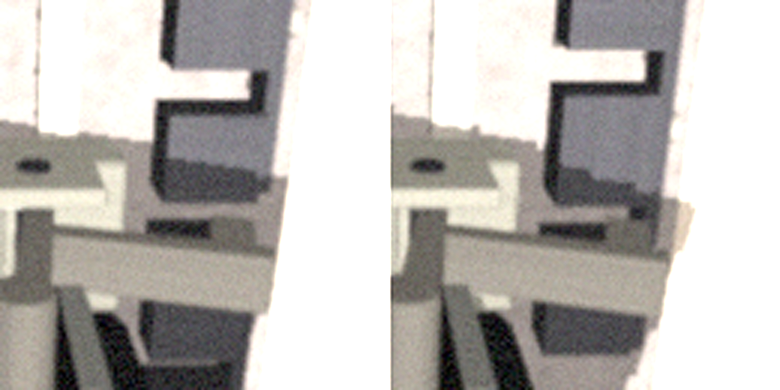

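The notch edge sits about 1 px (0.7 mm) further along relative to the tail than in the starting latch, which agrees with the measured notch at 84.8 mm. I'll move 0.7 mm further and release.

```bash
python3 - <<'E'
from st import *
r.move_straight(W(.0037,.0847,.0790).tolist(),rate=.01); r.sleep(.2); st('trim')
r.gripper_open(); r.sleep(.3); st('open')
p,d=viewer.camera('wrist'); cv2.imwrite('pics/g3.png',cv2.cvtColor(p,cv2.COLOR_RGB2BGR))
r.move_straight(W(.0037,.0847,.23).tolist(),rate=.12); st('up')
r.move_straight(W(-.02,.13,.23).tolist(),rate=.15); r.sleep(.2)
o=monitor.get_obs(); T=np.eye(4); T[:3,:3]=R.from_quat(o['eef_rot']).as_matrix(); T[:3,3]=o['tool_pos']
p2,d=viewer.camera('wrist'); c=viewer.camera_params('wrist'); pt,dt=viewer.camera('top'); ct=viewer.camera_params('top')
for n,dd,cc,TT in (('w',d,c,T@np.array(c['mount'])),('top',dt,ct,ct['extrinsics'])):
  l=L(cloud(dd,cc,TT).reshape(-1,3))
  for nm,m in dict(fence=(abs(l[:,1]-.085)<.03)&(l[:,2]>.1)&(l[:,2]<.13)&(abs(l[:,0])<.04),carr=(l[:,1]>.115)&(l[:,1]<.2)&(l[:,2]>.088)&(l[:,2]<.11)&(abs(l[:,0])<.06),jar=(l[:,1]<-.1)&(l[:,1]>-.2)&(l[:,2]>.07)&(l[:,2]<.1)&(abs(l[:,0])<.06)).items():
    if m.any(): print(n,nm,m.sum(),np.percentile(l[m],[1,50,99],axis=0).round(4).tolist())
q=cv2.cvtColor(np.hstack([p[100:340,150:420],p2[0:240,150:420]]),cv2.COLOR_RGB2BGR)
cv2.imwrite('pics/rel.png',cv2.convertScaleAbs(cv2.resize(q,(800,356),interpolation=cv2.INTER_CUBIC),alpha=1.5))
E
```

```text
trim t 9.69 tcp [0.0039 0.0847 0.0797] F xyz(cradle) 8.2 -1.2 12.5 w 29.7 ff 30.6
open t 10.57 tcp [0.0037 0.0847 0.079 ] F xyz(cradle) 0.5 -0.3 0.3 w 85.1 ff 0.0
up t 12.03 tcp [0.004  0.0846 0.2293] F xyz(cradle) -0.0 -0.3 0.1 w 85.0 ff 0.0
w fence 856 [[-0.0265, 0.0681, 0.1002], [0.0073, 0.0837, 0.1125], [0.0184, 0.1011, 0.1165]]
w carr 4262 [[-0.0414, 0.1205, 0.0898], [-0.0005, 0.1491, 0.0953], [0.0403, 0.1829, 0.0969]]
top fence 291 [[-0.0252, 0.068, 0.1001], [0.0098, 0.0842, 0.1121], [0.0197, 0.1017, 0.1165]]
top carr 1852 [[-0.0407, 0.1211, 0.0902], [-0.0004, 0.1502, 0.0949], [0.0418, 0.1826, 0.0977]]
top jar 662 [[-0.0215, -0.1728, 0.0761], [0.0011, -0.1505, 0.0844], [0.0232, -0.1286, 0.0873]]
```

View pics/rel.png

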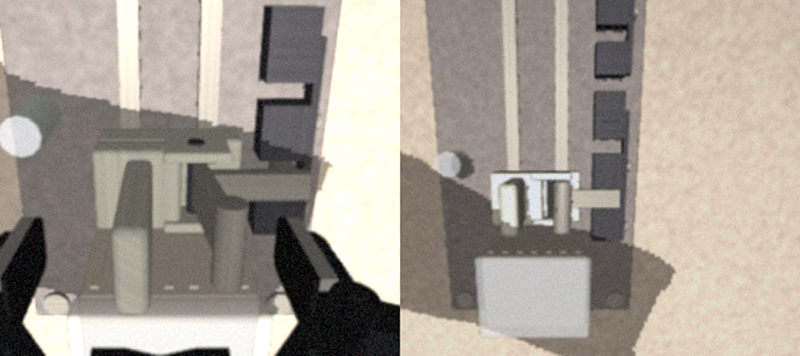

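The picture shows the handle sprung fully out, with its outer face at -26.5 mm, the same as in the starting latch and not about 8 mm in. The tail is down in the outer notch, the fence grip is at y ≈ 84.7 mm (about 67 mm from the carrier's centre), and carrier and jar haven't moved. The arm is clear, so I'm handing in.

```bash
python3 -c "
from station import r
print(r.hand_in())"
```

```text
the job is handed in; nothing more can be done
None
```

The fence is in the last notch before the carrier with its tooth fully home by camera check, carrier and jar have not moved, and the job is handed in; the interface returned no verdict.

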